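Put the chisels back in their own pockets

ROBOT

A 7-joint arm with a two-finger parallel gripper is mounted at the origin on the work surface. World frame = base frame: x ahead of the robot, y to its left, z up, the work surface at z = 0. Lengths are in m, angles in rad, forces in N, time in s.
With the tool pointing down it reaches from about 0.4 to 0.875 m from the base axis. Payload 19.3 kg.
Tool frame: the origin (TCP) lies midway between the tips of the shut fingers; the grasp point (between the pads) lies 19 mm behind it; z points along the fingers, y is the line along which they close (so a half turn about z gives the same grasp; the last joint's range is limited). The gripper opens to 85 mm and grips with 20 to 120 N. Pads are 22 mm wide; open, the fingers measure 114 mm over their backs; the gripper's body (76 mm by 85 mm) begins 54 mm behind the grasp point. The pads swing forward as they close: fully open they stand 13 mm farther back than shut.
Start: joints at [-1.187, 0.521, -0.036, 1.599, 0.021, 1.021, -0.113], TCP at [0.274, 0.562, 0.231] pointing down, gripper open.
Joint ranges: [-2.91, 2.91], [-0.3, 2.13], [-1.5, 1.42], [0.17, 2.43], [-1.26, 4.41], [0.16, 1.93], [-2.52, 2.52]. Speed limits (rad/s): [1.89, 1.89, 2.39, 2.39, 3.01, 3.01, 3.01].

INTERFACE

Orientations are given as [roll, pitch, yaw] about the fixed x, y, z axes, in that order (R = Rz(yaw) Ry(pitch) Rx(roll)).
In Python, from workcell import bot, cams, monitor gives the robot as it stands (bot), with the cameras (cams) and the readings (monitor).
- The arm moves only by the shell command python3 nudge.py 'ROWS' [FORCE]. ROWS is one flat JSON list of numbers that holds 1 to 5 rows one after another, with no inner brackets; each row has 7 numbers: the finger opening in m, then dx, dy, dz in parts of the range, where 1.0 means 0.8 m, then a rotation vector rx, ry, rz in shares of 90 degrees (1.0 is 90 degrees); each row is the pose to reach, as a shift and turn from the pose commanded when the command began, along the tool's axes at that moment; what a row does not reach only later rows make up. A row lasts 1/8 s, in which the tool goes at most 0.0625 m and 0.188 rad, less where a joint would pass 70% of its speed; a pose out of reach is approached as far as the arm can. The fingers move at their own pace and stop on an object; FORCE is the grip in N (left out, the last holds). Time passes only in rows, so rows that do not move let the fingers close. It prints the time, the measured TCP pose, the force, the opening and the grip force at its end. No shift or turn number may pass 1 either way. Input that does not fit is refused with a message, and nothing moves.
- monitor.observe(): the state, without advancing time (a new reading comes with each control period).
- cams.grab_frame(name): name is "scene" or "top" or "wrist"; returns the picture (400x640x3 uint8, blue, green, red); there is no depth.
- cams.calibration(name): a dict with "vfov" (degrees; the focal length in pixels is half the picture's height over the tangent of half this angle, whatever the lens; pixels are square), "cx", "cy" (the principal point, pixels), "dist_coeffs" ([k1, k2, p1, p2, k3] as OpenCV has them; the pictures are not rectified), "eye" and "attitude" of the camera in the world. Camera axes: x right, y down, z forward; pixel columns grow to the right and rows downward; lengths in m; the calibration is good to about 2 mm. A picture is of the moment at which its call begins: read the wrist's pose just before it. calibration takes no time and is no camera call; for the wrist camera it gives the pose at the moment of the call.
- bot.job_done(): hands the job in; it is judged then, once.
The state is a dict: "clock": time; "qpos": joint angles; "qd": joint speeds; "joint_efforts": joint torques, N m; "position": TCP position; "tool_rot": TCP orientation; "force": force on the tool from outside, world axes, zero at the start; "moment": the same for the moment, N m; "grip_width": finger opening in m; "finger_force": force on a finger pad.
Only numpy, scipy, OpenCV 4.12 (cv2) and the standard library are available. Lean on these libraries where they do the work, as an engineer would, in place of code of your own. Each camera call takes 0.05 s, during which the arm holds its last target. There are 200 camera calls.

TASK

Someone has put the narrow chisel back into the wide chisel's pocket on the sloping rack. Move it over to its own, empty narrow pocket and put the wide chisel lying on the bench into the wide pocket, both edge down and fully home. Their edges are sharp, so guide them in instead of letting them drop, and leave the middle-sized chisel and the other things where they are.

Things in the scene. Friction and masses are not known exactly. Their poses are not given: they have to be found in the camera images.
- rack: plywood easel fixed to the bench, 302 (y) x 190 mm (x), 148 high; origin under its centre. Its 45 degree face looks to -x (the robot); three holsters on it 90 mm apart, order varies. Chisels lie in them edge down to the robot, handles up and away; a home handle rests on a cross rail 66 to 94 mm up the slope from the mouths, open air behind the handle below that.
- holster_wide: wide steel holster fixed on the rack; at first it holds the narrow chisel. Flat pocket 40 mm wide (y), 13 thick, 80 deep inside, walls 4. Origin: centre of its open mouth, 89 mm above the bench. Frame upright, yaw as the rack; the pocket runs down from the mouth along (-0.707, 0, -0.707) of it, thickness along (-0.707, 0, 0.707).
- holster_mid: middle steel holster fixed on the rack; it holds the middle chisel. Flat pocket 30 mm wide (y), 13 thick, 80 deep inside, walls 4. Origin: centre of its open mouth, 89 mm above the bench. Frame upright, yaw as the rack; the pocket runs down from the mouth along (-0.707, 0, -0.707) of it, thickness along (-0.707, 0, 0.707).
- holster_narrow: narrow steel holster fixed on the rack; at first empty. Flat pocket 21 mm wide (y), 13 thick, 80 deep inside, walls 4. Origin: centre of its open mouth, 89 mm above the bench. Frame upright, yaw as the rack; the pocket runs down from the mouth along (-0.707, 0, -0.707) of it, thickness along (-0.707, 0, 0.707).
- holster_wide_bottom (a point): centre of the inner floor of the wide holster, 80 mm down the slope from the mouth
- holster_narrow_bottom (a point): centre of the inner floor of the narrow holster, 80 mm down the slope from the mouth
- chisel_narrow: narrow chisel, 177 mm long, about 0.13 kg, at first in the wide holster, sloping 45 degrees. Wooden handle 26 wide (y) x 24 mm (z), flat-sided, x -40 to +45 mm; steel cap to x +52; round ferrule dia 18, x -50 to -40; flat blade 13 mm wide (y), 4 thick (z), x -125 (edge) to -50. Origin on the axis, mid-handle; -x points to the edge; centre of mass near x -17. 
- chisel_narrow_shoulder (a point): blade-side face of the narrow chisel's ferrule, on the axis. Home in a pocket, the ferrule stops on the rim of the mouth, the edge hangs 5 mm above the pocket's floor and the axis lies 4 mm below the pocket's mid-plane. At 45 degrees a chisel may stick by friction and need a push home; 5 N is enough
- chisel_narrow_edge (a point): middle of the narrow chisel's cutting edge
- chisel_wide: wide chisel, 177 mm long, about 0.18 kg, at first lying flat on the bench, axis 12 mm up, blade towards the robot. Wooden handle 26 wide (y) x 24 mm (z), flat-sided, x -40 to +45 mm; steel cap to x +52; round ferrule dia 18, x -50 to -40; flat blade 32 mm wide (y), 4 thick (z), x -125 (edge) to -50. Origin on the axis, mid-handle; -x points to the edge; centre of mass near x -33. 
- chisel_wide_shoulder (a point): blade-side face of the wide chisel's ferrule, on the axis; home in its pocket it lies as the narrow one does
- chisel_wide_edge (a point): middle of the wide chisel's cutting edge
- chisel_mid: middle chisel, same handle, blade 22 mm wide, home in the middle holster; leave it. Origin on the axis at the middle of the handle, frame as the others'
- router: trim router standing on the bench, 90 mm across the base, 204 mm high; leave it. Origin under its centre
- mallet: wooden joiner's mallet lying on the bench, head 120 x 65 x 80 mm, handle 200 mm along +y; leave it. Origin under the head
- glue: glue bottle standing on the bench, 64 mm across, 170 mm high; leave it. Origin under its centre

How it is judged:
By the outcome, as a careful person would: the job done as asked, in the order asked, and still so for the second after the job is handed in, with the robot touching nothing.
It also fails if it takes over 61 s, if anything falls off the work surface, if the arm or the gripper's body presses on something with over 40 N, if the wrist force passes 120 N, or if a joint passes its speed limit or range.

## Working session

There is one attempt and no reset: what is moved stays moved. The work goes in short steps, Python scripts to look and compute and a shell command to move; the robot and the scene stay as the last step left them, time stands still between calls to the robot, and variables do not carry over. Pictures are saved under pics/ and viewed, at most 10 in all, crops included, and the job is handed in when it is done.

```bash
ls; mkdir -p pics
python3 - <<'E'
from workcell import bot, cams, monitor
import cv2
for n in("scene","top"):
    cv2.imwrite(f"pics/{n}.png",cams.grab_frame(n)); print(cams.calibration(n))
s=monitor.observe(); print(s['clock'],s['position'],s['tool_rot'],s['grip_width'])
E
```

```text
nudge.py
pics
workcell.py
{'vfov': 50.31145272323842, 'cx': 320.29768372944994, 'cy': 200.9148197551287, 'dist_coeffs': array([-0.07269654,  0.        ,  0.        ,  0.        ,  0.        ]), 'eye': array([ 1.48729777, -0.23013358,  0.90385364]), 'attitude': array([-2.25879534,  0.00526018,  1.29512513])}
{'vfov': 43.30467539011721, 'cx': 320.8475638304454, 'cy': 210.09850394656956, 'dist_coeffs': array([-0.11441651,  0.        ,  0.        ,  0.        ,  0.        ]), 'eye': array([0.37742946, 0.0438689 , 1.40511475]), 'attitude': array([-3.02732866, -0.02566022, -1.55910889])}
0.1 [0.27390296 0.56147426 0.23080351] [-3.14062796e+00  6.00183644e-05  2.68775227e+00] 0.0856146435222451
```

View pics/scene.png

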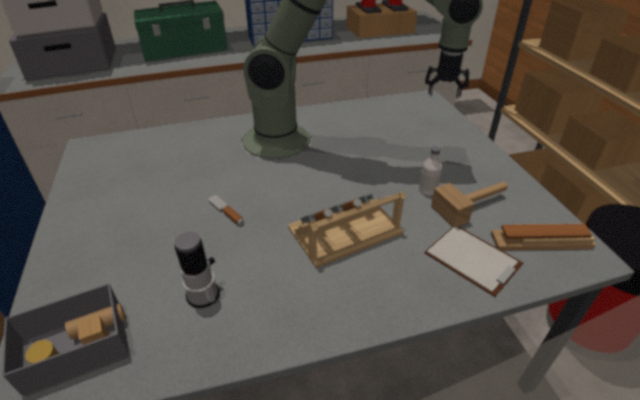

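View pics/top.png

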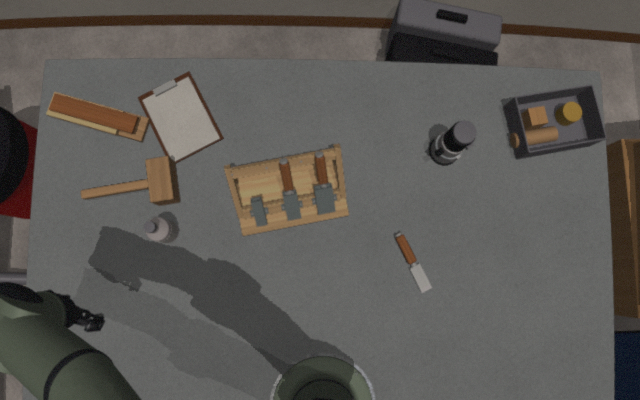

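The scene view shows the rack in mid-table, the wide chisel to its robot's-right and the router beyond it. In the top view (up = +x, left = +y), the empty narrow holster is at (259,210), the middle one at (291,203) and the wide one at (324,197). The wide chisel runs from the cap at (400,235) to the edge at (425,290). Next I'll enlarge both areas.

Run:
```python
import cv2,numpy as np
im=cv2.imread("pics/top.png")
a=cv2.resize(im[135:245,215:360],None,fx=5,fy=5,interpolation=cv2.INTER_CUBIC)
cv2.imwrite("pics/c1.png",cv2.convertScaleAbs(a,alpha=1.6))
b=cv2.resize(im[225:300,385:440],None,fx=7,fy=7,interpolation=cv2.INTER_CUBIC)
cv2.imwrite("pics/c2.png",cv2.convertScaleAbs(b,alpha=1.6))
```

```text
(no output)
```

View pics/c1.png

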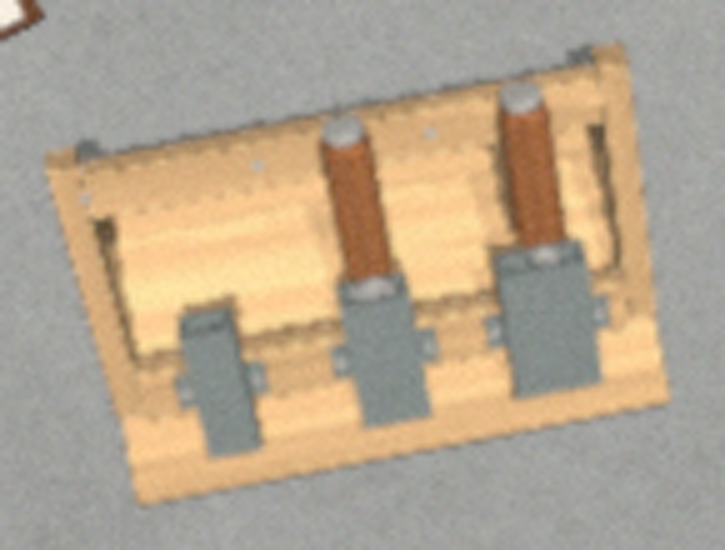

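View pics/c2.png

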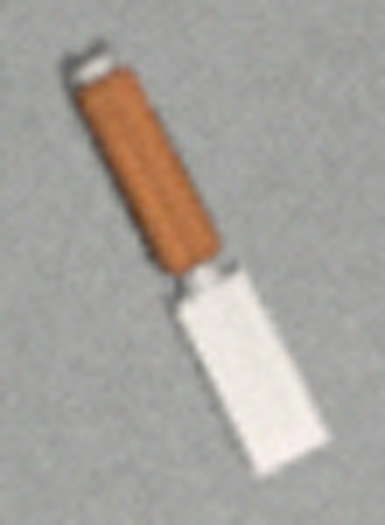

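The rack's holster corners are clear in the crop, and so are the wide chisel's edge (258,478)-(328,437) and its handle. The narrow chisel looks slightly skewed in its pocket. Next I'll fit the poses.

```bash
cat > h.py <<'E'
import numpy as np, cv2
from scipy.spatial.transform import Rotation as Ro
from scipy.optimize import least_squares
from workcell import bot, cams, monitor
R=lambda a: Ro.from_euler('xyz',a).as_matrix()
def K(c):
    f=200/np.tan(np.radians(c['vfov'])/2); return np.array([[f,0,c['cx']],[0,f,c['cy']],[0,0,1]])
def proj(c,P):
    A=R(c['attitude']).T
    return cv2.projectPoints(np.atleast_2d(P).astype(float),cv2.Rodrigues(A)[0],-A@c['eye'],K(c),c['dist_coeffs'])[0][:,0]
def rays(c,px):
    u=cv2.undistortPoints(np.array(px,float)[:,None],K(c),c['dist_coeffs'])[:,0]
    return np.c_[u,np.ones(len(u))]@R(c['attitude']).T
def onplane(c,px,n,p0):
    d=rays(c,px); return c['eye']+d*((n@(p0-c['eye']))/(d@n))[:,None]
D=np.array([-.5**.5,0,-.5**.5]); N=np.array([-.5**.5,0,.5**.5])
def rackpt(p,y,s,n):  # s down the slope from mouth, n outwards; p=(x,y,yaw) of mid mouth
    return np.array([p[0],p[1],.089])+Ro.from_euler('z',p[2]).as_matrix()@(np.array([0,y,0])+s*D+n*N)
E
cat > fit.py <<'E'
from h import *
c=cams.calibration('top')
cr=lambda q,k,o:(np.array(q,float)+.5)/k-.5+o
o1=np.array([215,135]);
obs=[]
for y,w,pts in((.09,.0145,[(210,457),(261,446),(180,315),(231,305)]),(0,.019,[(365,426),(430,414)]),(-.09,.024,[(515,398),(601,383),(494,252),(580,240)])):
    for i,q in enumerate(pts): obs.append((y+(w if i%2==0 else -w),.084 if i<2 else 0,.0105 if i<2 else -.0105,cr(q,5,o1)))
f=lambda p:np.concatenate([proj(c,rackpt(p,*o[:3]))[0]-o[3] for o in obs])
r=least_squares(f,[.6,.1,.15],loss='soft_l1',x_scale=[.1,.1,.1]); p=r.x
print('rack',p,'res px',f(p).reshape(-1,2).round(1).tolist())
for nm,h in(('nar',[(503,115),(546,107),(515,247),(563,240)]),('mid',[(323,150),(365,143),(347,280),(390,273)])):
    Rz=Ro.from_euler('z',p[2]).as_matrix()
    P=onplane(c,cr(h,5,o1),Rz@N,rackpt(p,0,0,.008)); L=(P-rackpt(p,0,0,0))@Rz
    print(nm,'y,s mm',[(round(1e3*a[1],1),round(1e3*(a@D),1)) for a in L])
z=np.array([0,0,1.]);o2=np.array([385,225])
for nm,zz,q in(('handle',.024,[(78,95),(130,68),(175,275),(220,245)]),('blade',.014,[(178,312),(243,270),(258,478),(328,437)])):
    P=onplane(c,cr(q,7,o2),z,np.array([0,0,zz])); a=(P[0]+P[1])/2;b=(P[2]+P[3])/2
    print(nm,a.round(4),b.round(4),'len',np.linalg.norm(a-b),'w',np.linalg.norm(P[0]-P[1]),np.linalg.norm(P[2]-P[3]),'yaw',np.degrees(np.arctan2(*(a-b)[1::-1])))
E
python3 fit.py
```

```text
rack [0.57517084 0.09633101 0.20195796] res px [[-0.1, 0.0], [0.1, 0.2], [-0.7, -0.4], [-0.2, -0.4], [-0.2, 0.4], [0.5, 0.2], [0.4, 0.2], [0.4, -0.1], [-0.3, 0.4], [0.2, -0.5]]
nar y,s mm [(np.float64(-81.2), np.float64(-96.9)), (np.float64(-103.2), np.float64(-97.0)), (np.float64(-77.4), np.float64(-15.0)), (np.float64(-102.8), np.float64(-13.8))]
mid y,s mm [(np.float64(10.9), np.float64(-95.8)), (np.float64(-10.4), np.float64(-95.4)), (np.float64(12.0), np.float64(-14.0)), (np.float64(-10.7), np.float64(-13.3))]
handle [ 0.4669 -0.2078  0.024 ] [ 0.397  -0.2447  0.024 ] len 0.07910191233706693 w 0.023470741116240198 0.02158042873335237 yaw 27.839233435769568
blade [ 0.3849 -0.252   0.014 ] [ 0.3195 -0.2848  0.014 ] len 0.0732001034268563 w 0.031084647129122886 0.03251302891791569 yaw 26.63507750109335
```

```bash
cat > go.py <<'E'
import sys
from h import *
# usage: go.py rack y s n [tilt45 default] | go.py bench x y z yaw(handle dir deg)   (mm)
P=np.load('rack.npy')
def target(a):
    v=[float(t) for t in a[1:]]
    if a[0]=='rack':
        p=rackpt(P,v[0]/1e3,v[1]/1e3,v[2]/1e3); yaw=P[2]; x=D; z=-N
    else: p=np.array(v[:3])/1e3; yaw=np.radians(v[3]); x=np.array([-1.,0,0]); z=np.array([0,0,-1.])
    return p,Ro.from_euler('z',yaw).as_matrix()@np.c_[x,np.cross(z,x),z]
if __name__=='__main__':
    s=monitor.observe(); T=R(s['tool_rot']); p,G=target(sys.argv[1:])
    print('target',p.round(4),'now',s['position'].round(4),'d',(T.T@(p-s['position'])).round(4),'rv',Ro.from_matrix(T.T@G).as_rotvec().round(4),'t',s['clock'])
E
python3 - <<'E'
import numpy as np; np.save('rack.npy',[0.5752,0.0963,0.2020])
E
python3 go.py rack -91 -40 110; python3 go.py rack -91 -40 -12
python3 - <<'E'
from h import *
c=cams.calibration('top'); print(onplane(c,[(157,229),(447,150)],np.array([0,0,1.]),np.array([0,0,.1])))
E
```

```text
target [ 0.545  -0.0028  0.1951] now [0.2739 0.5615 0.2308] d [-0.491  -0.3883  0.0361] rv [-0.2583 -0.7567 -0.6209] t 0.1
target [0.6295 0.0145 0.1088] now [0.2739 0.5615 0.2308] d [-0.5594 -0.3356  0.1224] rv [-0.2583 -0.7567 -0.6209] t 0.1
[[ 0.47176882  0.43896955  0.1       ]
 [ 0.69511357 -0.32498034  0.1       ]]
```

Careful with the scale: shifts go in shares of 0.8 m and turns go in shares of 90 degrees. That gives: -0.49 m / 0.8 = -0.6125, -0.388 m / 0.8 = -0.485, -0.62 rad / 1.5708 = -0.3947.

```bash
python3 nudge.py '[0.055,-0.6125,-0.485,0,0,0,-0.3947,0.055,-0.6125,-0.485,0,0,0,-0.3947,0.055,-0.6125,-0.485,0,0,0,-0.3947,0.055,-0.6125,-0.485,0,0,0,-0.3947,0.055,-0.6125,-0.485,0,0,0,-0.3947]' 60; python3 go.py rack -91 -40 110
```

```text
clock: 0.72
position: [0.4087, 0.2803, 0.2313]
tool_rot: [-3.142, -0.0, -2.974]
force: [1.9, 0.4, -0.9]
grip_width: 0.0554
finger_force: 0.0
target [ 0.545  -0.0028  0.1951] now [0.4087 0.2803 0.2313] d [-0.0872 -0.3018  0.0362] rv [-0.0137 -0.7854 -0.0329] t 0.725
```

In the tool's units: -0.302 m / 0.8 = -0.3775, -0.087 m / 0.8 = -0.1088, -0.785 rad / 1.5708 = -0.4997.

```bash
python3 nudge.py '[0.055,-0.1088,-0.3775,0.025,-0.0089,-0.4997,-0.021,0.055,-0.1088,-0.3775,0.025,-0.0089,-0.4997,-0.021,0.055,-0.1088,-0.3775,0.045,-0.0089,-0.4997,-0.021,0.055,-0.1088,-0.3775,0.045,-0.0089,-0.4997,-0.021,0.055,-0.1088,-0.3775,0.045,-0.0089,-0.4997,-0.021]'; python3 go.py rack -91 -40 110
python3 - <<'E'
from h import *
s=monitor.observe();np.save('w1.npy',[cams.calibration('wrist')[k] for k in('eye','attitude')]);im=cams.grab_frame('wrist'); cv2.imwrite('pics/w1.png',im); cv2.imwrite('pics/w1b.png',cv2.resize(cv2.convertScaleAbs(im,alpha=1.4),(800,500)))
print(s['qpos'].round(2))
E
```

```text
clock: 1.35
position: [0.5046, 0.0955, 0.2189]
tool_rot: [-3.042, 0.538, -2.962]
force: [0.2, -0.8, -0.1]
grip_width: 0.0549
finger_force: 0.0
target [ 0.545  -0.0028  0.1951] now [0.5046 0.0955 0.2189] d [-0.0069 -0.1002  0.042 ] rv [-0.113  -0.2477 -0.0058] t 1.35
[-0.3   0.19 -0.18  2.33  1.14  0.3   0.21]
```

View pics/w1b.png

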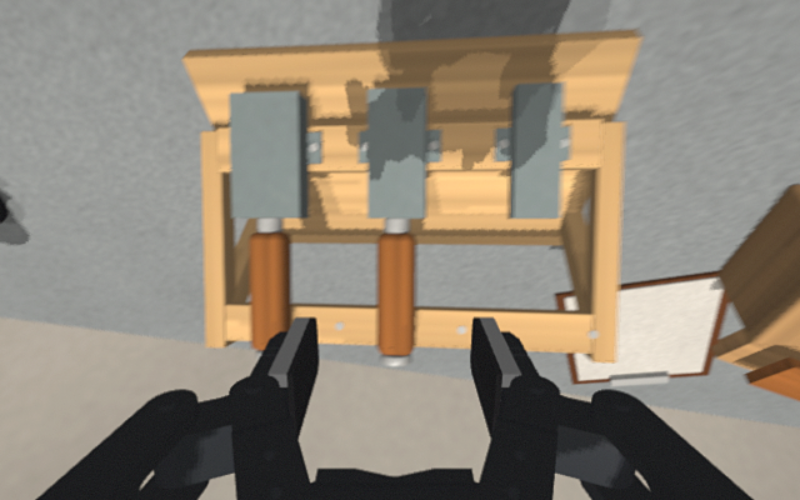

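The wrist view shows the wide holster (outer face 231-300 × 92-217) with the narrow chisel's handle at (270,235-350), the middle holster at (369-424), and the empty narrow one at (512-559). I'll refit the rack from these points.

```bash
cat > fitw.py <<'E'
from h import *
c=cams.calibration('wrist'); w=np.load('w1.npy'); c['eye'],c['attitude']=w
obs=[]
for y,wd,q in((-.09,.024,[(232,94),(300,91),(232,218),(300,217)]),(0,.019,[(369,88),(425,87),(370,218),(424,217)]),(.09,.0145,[(513,84),(561,83),(512,217),(558,217)])):
    for i,u in enumerate(q): obs.append((y+(-wd if i%2==0 else wd),.084 if i<2 else 0,.0105,(np.array(u)+.5)/1.25-.5))
f=lambda p:np.concatenate([proj(c,rackpt(p,*o[:3]))[0]-o[3] for o in obs])
r=least_squares(f,[.575,.096,.2],loss='soft_l1',x_scale=[.1,.1,.1]);p=r.x
print(p,f(p).reshape(-1,2).round(1).tolist())
Rz=Ro.from_euler('z',p[2]).as_matrix()
P=onplane(c,(np.array([(251,235),(289,235),(252,347),(287,347),(379,235),(414,235),(379,355),(412,355)])+.5)/1.25-.5,Rz@N,rackpt(p,0,0,.004)); L=(P-rackpt(p,0,0,0))@Rz
print([(round(1e3*a[1],1),round(1e3*(a@D),1)) for a in L])
E
python3 fitw.py
```

```text
[0.5731592  0.09437991 0.21216953] [[-2.7, -0.5], [-2.1, 0.3], [-0.2, -0.1], [-0.7, 0.9], [-1.5, 0.9], [0.3, 0.1], [-2.1, 0.1], [0.3, 1.0], [2.2, -0.3], [2.6, -1.1], [0.6, 1.0], [1.7, 1.0]]
[(np.float64(-103.4), np.float64(-11.9)), (np.float64(-75.7), np.float64(-11.7)), (np.float64(-104.1), np.float64(-92.1)), (np.float64(-78.2), np.float64(-91.2)), (np.float64(-12.2), np.float64(-11.4)), (np.float64(11.7), np.float64(-11.2)), (np.float64(-12.1), np.float64(-94.5)), (np.float64(10.8), np.float64(-93.6))]
```

In the tool's units: -0.1 m / 0.8 = -0.125, 0.042 m / 0.8 = 0.0525, -0.248 rad / 1.5708 = -0.1579.

```bash
python3 nudge.py '[0.055,-0.0088,-0.125,0.0525,-0.0719,-0.1579,0,0.055,-0.0088,-0.125,0.0525,-0.0719,-0.1579,0,0.055,-0.0088,-0.125,0.0525,-0.0719,-0.1579,0,0.055,-0.0088,-0.125,0.0525,-0.0719,-0.1579,0]'; python3 go.py rack -91 -40 110;python3 -c "
from h import *;print(monitor.observe()['qpos'].round(2))"
```

```text
clock: 1.9
position: [0.5438, 0.0122, 0.2047]
tool_rot: [-2.99, 0.681, -2.925]
force: [0.3, -0.1, -1.0]
grip_width: 0.0551
finger_force: 0.0
target [ 0.545  -0.0028  0.1951] now [0.5438 0.0122 0.2047] d [ 0.0077 -0.0138  0.0084] rv [-0.142  -0.1038  0.0186] t 1.9
[ 0.12  0.28 -0.4   2.39  2.19  0.33 -0.62]
```

In the tool's units: 0.058 m / 0.8 = 0.0725, -0.02 m / 0.8 = -0.025, -0.142 rad / 1.5708 = -0.0904.

```bash
python3 -c "
import numpy as np; np.save('rack.npy',[.5747,.0957,.2045])"; python3 go.py rack -90.5 -40 60; python3 nudge.py '[0.055,0.01,-0.025,0.0725,-0.0904,-0.0662,0.0115,0.055,0.01,-0.025,0.0725,-0.0904,-0.0662,0.0115,0.055,0.01,-0.025,0.0725,-0.0904,-0.0662,0.0115]'; python3 go.py rack -90.5 -40 60;python3 -c "
from h import *;print(monitor.observe()['qpos'].round(2))"
```

```text
target [0.5792 0.0042 0.1597] now [0.5438 0.0122 0.2047] d [ 0.0027 -0.0068  0.0574] rv [-0.1437 -0.104   0.0167] t 1.9
clock: 2.28
position: [0.5771, -0.0099, 0.1567]
tool_rot: [3.139, 0.785, -2.941]
force: [0.3, 0.8, -0.6]
grip_width: 0.055
finger_force: 0.0
target [0.5792 0.0042 0.1597] now [ 0.5771 -0.0099  0.1567] d [-0.0056  0.0134  0.0013] rv [-0.0009 -0.0002 -0.0031] t 2.275
[ 0.54  0.53 -0.68  2.38  2.84  0.47 -0.98]
```

In the tool's units: 0.0134 m / 0.8 = 0.0168, -0.0056 m / 0.8 = -0.007, -0.003 rad / 1.5708 = -0.0019.

```bash
python3 nudge.py '[0.055,-0.007,0.0168,0,0,0,-0.0019,0.055,-0.007,0.0168,0,0,0,-0.0019,0.055,-0.007,0.0168,0,0,0,-0.0019]'; python3 go.py rack -90.5 -40 -11
python3 - <<'E'
from h import *
np.save('w1.npy',[cams.calibration('wrist')[k] for k in('eye','attitude')]);im=cams.grab_frame('wrist'); cv2.imwrite('pics/w2.png',im); cv2.imwrite('pics/w2b.png',cv2.resize(cv2.convertScaleAbs(im,alpha=1.4),(800,500)))
E
```

```text
clock: 2.65
position: [0.5781, 0.0047, 0.1616]
tool_rot: [-3.136, 0.785, -2.933]
force: [0.1, -0.0, -0.7]
grip_width: 0.0552
finger_force: 0.0
target [0.6284 0.0144 0.1095] now [0.5781 0.0047 0.1616] d [ 0.0005 -0.0006  0.073 ] rv [-0.0023 -0.0008  0.0028] t 2.65
```

View pics/w2b.png

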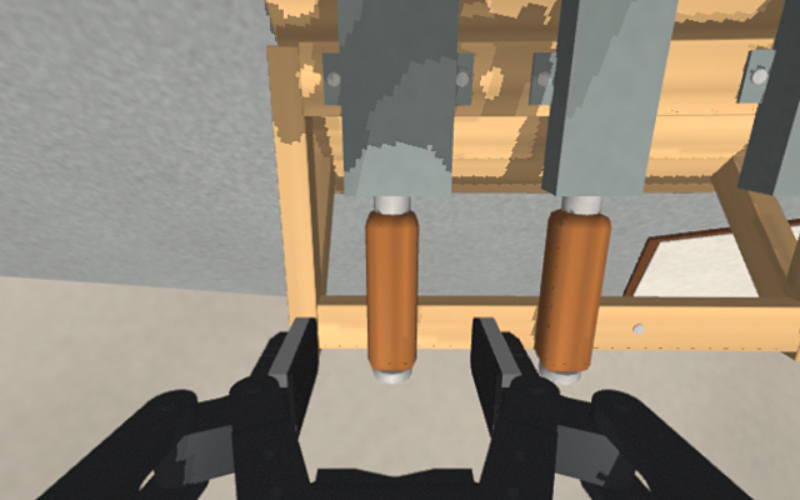

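The handle (366-418, x≈392) sits between the open fingers at 317 and 473, and the wide mouth's outer rim runs (345,194)-(450,193). I'll check that against the rack estimate, then close in.

```bash
python3 - <<'E'
from h import *
c=cams.calibration('wrist'); c['eye'],c['attitude']=np.load('w1.npy'); p=np.load('rack.npy')
obs=[(-.114,0,345,194),(-.066,0,450,193),(-.019,0,556,195),(.019,0,643,192)]
f=lambda p:np.concatenate([proj(c,rackpt(p,o[0],o[1],.0105))[0]-((np.array(o[2:])+.5)/1.25-.5) for o in obs])
print(f(p).round(1), least_squares(f,p,x_scale=.1).x)
Rz=Ro.from_euler('z',p[2]).as_matrix()
P=onplane(c,(np.array([(366,240),(419,240),(369,350),(416,350),(549,240),(609,240)])+.5)/1.25-.5,Rz@N,rackpt(p,0,0,0)); L=(P-rackpt(p,0,0,0))@Rz
print([(round(1e3*a[1],1),round(1e3*(a@D),1)) for a in L])
E
python3 nudge.py '[0.055,0,0,0.05,0,0,0,0.055,0,0,0.0913,0,0,0,0.055,0,0,0.0913,0,0,0]' 
python3 nudge.py '[0.02,0,0,0,0,0,0,0.02,0,0,0,0,0,0,0.02,0,0,0,0,0,0]' 60; python3 go.py rack -90.5 -40 -11
```

```text
[-1.3  4.2 -1.   5.4 -2.7  4.  -4.5  6.6] [0.56968378 0.09494958 0.2133236 ]
[(np.float64(-104.7), np.float64(-22.4)), (np.float64(-78.5), np.float64(-22.2)), (np.float64(-104.1), np.float64(-83.9)), (np.float64(-78.8), np.float64(-83.8)), (np.float64(-14.6), np.float64(-22.0)), (np.float64(14.6), np.float64(-21.9))]
clock: 3.08
position: [0.629, 0.0157, 0.1084]
tool_rot: [-3.139, 0.783, -2.934]
force: [-0.0, -0.7, 0.7]
grip_width: 0.0551
finger_force: 0.0
clock: 3.45
position: [0.6281, 0.0147, 0.1107]
tool_rot: [-3.137, 0.785, -2.933]
force: [-5.1, -0.3, 5.5]
grip_width: 0.0246
finger_force: 58.8
target [0.6284 0.0144 0.1095] now [0.6281 0.0147 0.1107] d [ 0.0007 -0.0003  0.001 ] rv [-0.0024 -0.0003  0.0026] t 3.45
```

```bash
cat >> h.py <<'E'
def here():
    s=monitor.observe(); p=np.load('rack.npy'); v=Ro.from_euler('z',p[2]).as_matrix().T@(s['position']-[p[0],p[1],.089])
    return 'y %.1f s %.1f n %.1f'%(1e3*v[1],1e3*v@D,1e3*v@N)+' t %.2f'%s['clock']+' w %.4f F '%s['grip_width']+str((Ro.from_euler('z',p[2]).as_matrix().T@s['force']).round(1))+' q '+str(s['qpos'].round(2))
E
cat > w.py <<'E'
from h import *
print(here())
E
python3 w.py
python3 nudge.py '[0.02,-0.025,0,-0.0038,0,0,0,0.02,-0.075,0,-0.005,0,0,0,0.02,-0.125,0,-0.005,0,0,0,0.02,-0.125,0,-0.0063,0,0,0]' >/dev/null; python3 w.py
python3 nudge.py '[0.02,0,0,-0.0625,0,0,0,0.02,0,0.075,-0.0625,0,0,0,0.02,0,0.15,-0.0625,0,0,0,0.02,0,0.225,-0.0625,0,0,0,0.02,0,0.225,-0.0625,0,0,0]' >/dev/null; python3 w.py; python3 go.py rack 90.7 -135 -6
```

```text
y -90.2 s -40.7 n -10.0 t 3.45 w 0.0246 F [-5.1  0.8  5.5] q [ 0.41  0.68 -0.61  2.28  2.79  0.54 -0.92]
y -89.8 s -144.4 n -4.8 t 3.95 w 0.0247 F [-1.3  0.4 -1.8] q [ 0.29  0.54 -0.49  2.1   2.64  0.27 -0.86]
y 92.0 s -138.9 n 44.2 t 4.58 w 0.0246 F [ 0.9 -0.6 -1.2] q [-0.27  0.4  -0.3   2.2   2.14  0.38 -0.76]
target [0.6539 0.2048 0.1802] now [0.6216 0.1994 0.2185] d [ 0.0038 -0.0012  0.0502] rv [-0.0016 -0.0017  0.0032] t 4.575
```

In the tool's units: 0.05 m / 0.8 = 0.0625, -0.0012 m / 0.8 = -0.0015, 0.003 rad / 1.5708 = 0.0019.

```bash
python3 nudge.py '[0.02,0,-0.0015,0.0625,-0.0006,-0.0006,0.0019,0.02,0,-0.0015,0.0625,-0.0006,-0.0006,0.0019,0.02,0,-0.0015,0.0625,-0.0006,-0.0006,0.0019]' >/dev/null; python3 w.py
python3 - <<'E'
from h import *
np.save('w3.npy',[cams.calibration('wrist')[k] for k in('eye','attitude')]);im=cams.grab_frame('wrist'); cv2.imwrite('pics/w3.png',im); cv2.imwrite('pics/w3b.png',cv2.resize(cv2.convertScaleAbs(im[:,120:520],alpha=1.5),(600,600)))
E
```

```text
y 88.1 s -139.1 n -6.0 t 4.95 w 0.0246 F [-0.2 -0.4 -1.5] q [-0.22  0.51 -0.33  2.13  2.24  0.43 -0.82]
```

View pics/w3b.png

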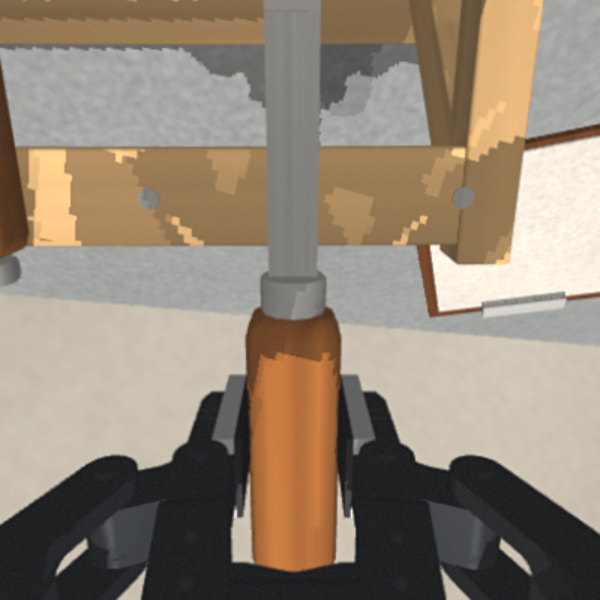

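The chisel is held straight: the blade is centred at x≈293 between pads centred at 294, with the edge near the top of the frame. The mouth is out of view, so I'll centre on y and insert while watching the forces.

In the tool's units: 0.02 m / 0.8 = 0.025, 0.002 m / 0.8 = 0.0025.

```bash
python3 nudge.py '[0.02,0.025,0.0025,0,0,0,0,0.02,0.025,0.0025,0,0,0,0]' >/dev/null; python3 w.py
python3 nudge.py '[0.02,0.0125,0,0,0,0,0,0.02,0.025,0,0,0,0,0,0.02,0.0375,0,0,0,0,0,0.02,0.0375,0,0,0,0,0]' >/dev/null; python3 w.py
```

```text
y 90.5 s -119.4 n -5.6 t 5.25 w 0.0251 F [ 1.   0.2 -2. ] q [-0.2   0.53 -0.37  2.17  2.29  0.48 -0.87]
y 90.9 s -89.0 n -6.6 t 5.75 w 0.0245 F [-0.1 -0.  -1.6] q [-0.18  0.57 -0.42  2.23  2.35  0.56 -0.94]
```

In the tool's units: 0.042 m / 0.8 = 0.0525, 0.04 m / 0.8 = 0.05.

```bash
python3 nudge.py '[0.02,0.0125,0,0,0,0,0,0.02,0.025,0,0,0,0,0,0.02,0.0375,0,0,0,0,0,0.02,0.05,0,0.0013,0,0,0,0.02,0.0525,0,0.0025,0,0,0]' >/dev/null; python3 w.py
python3 nudge.py '[0.02,0.0038,0,0.0025,0,0,0,0.02,0.0075,0,0.0025,0,0,0,0.02,0.0075,0,0.0025,0,0,0]' >/dev/null; python3 w.py
```

```text
y 91.0 s -47.1 n -8.6 t 6.38 w 0.0243 F [ 0.6 -0.  -2. ] q [-0.16  0.63 -0.47  2.3   2.43  0.69 -1.03]
y 91.0 s -46.5 n -9.7 t 6.75 w 0.0248 F [-15.3  -2.3  43.4] q [-0.16  0.63 -0.47  2.31  2.44  0.71 -1.04]
```

In the tool's units: -0.004 m / 0.8 = -0.005, -0.003 m / 0.8 = -0.0038.

```bash
python3 nudge.py '[0.02,-0.005,0,-0.0038,0,0,0,0.02,-0.005,0,-0.0038,0,0,0]' >/dev/null; python3 w.py
python3 nudge.py '[0.02,0.0025,0,0,0,0,0,0.02,0.005,0,0,0,0,0,0.02,0.0063,0,0,0,0,0]' >/dev/null; python3 w.py
```

```text
y 91.0 s -46.7 n -7.4 t 7.00 w 0.0247 F [-0.4  1.3 -1.6] q [-0.16  0.62 -0.47  2.31  2.43  0.69 -1.03]
y 91.0 s -40.6 n -7.6 t 7.38 w 0.0247 F [ 0.9 -0.2 -1.6] q [-0.16  0.63 -0.47  2.32  2.44  0.71 -1.04]
```

```bash
for i in 1 2; do python3 nudge.py '[0.02,0.0019,0,0,0,0,0,0.02,0.0019,0,0,0,0,0]' >/dev/null; python3 w.py; done
```

```text
y 91.0 s -40.1 n -7.5 t 7.62 w 0.0248 F [1.9 0.2 2. ] q [-0.16  0.64 -0.47  2.32  2.44  0.71 -1.04]
y 91.0 s -40.0 n -7.5 t 7.88 w 0.0245 F [ 4.8 -0.3  8.1] q [-0.16  0.64 -0.47  2.32  2.44  0.72 -1.05]
```

In the tool's units: -0.001 m / 0.8 = -0.0013.

```bash
python3 nudge.py '[0.02,-0.0013,0,0.0013,0,0,0,0.02,-0.0013,0,0.0013,0,0,0]' >/dev/null; python3 w.py;  python3 nudge.py '[0.02,0,0,0.0009,0,0,0,0.02,0,0,0.0009,0,0,0]' >/dev/null; python3 w.py
```

```text
y 91.0 s -40.1 n -8.5 t 8.12 w 0.0246 F [3.6 0.  4.8] q [-0.16  0.64 -0.47  2.32  2.44  0.71 -1.04]
y 91.1 s -40.1 n -9.2 t 8.38 w 0.0245 F [2.7 0.2 6.3] q [-0.16  0.64 -0.47  2.31  2.44  0.71 -1.04]
```

In the tool's units: -0.075 m / 0.8 = -0.0938, -0.05 m / 0.8 = -0.0625.

```bash
python3 nudge.py '[0.03,0,0,0,0,0,0,0.05,0,0,0,0,0,0,0.05,0,0,0,0,0,0]' >/dev/null; python3 w.py;  python3 nudge.py '[0.05,0,0,-0.0625,0,0,0,0.05,0,0,-0.0938,0,0,0,0.05,0,0,-0.0938,0,0,0]' >/dev/null; python3 w.py
python3 - <<'E'
from h import *
np.save('w4.npy',[cams.calibration('wrist')[k] for k in('eye','attitude')]);im=cams.grab_frame('wrist'); cv2.imwrite('pics/w4.png',im); cv2.imwrite('pics/w4b.png',cv2.resize(cv2.convertScaleAbs(im,alpha=1.4),(800,500)))
E
```

```text
y 91.0 s -38.8 n -9.1 t 8.75 w 0.0497 F [-0.2  0.3  1.1] q [-0.16  0.64 -0.47  2.32  2.44  0.71 -1.04]
y 91.2 s -39.8 n 66.9 t 9.12 w 0.0502 F [ 0.7 -0.2 -0. ] q [-0.17  0.46 -0.5   2.42  2.34  0.65 -1.04]
```

View pics/w4b.png

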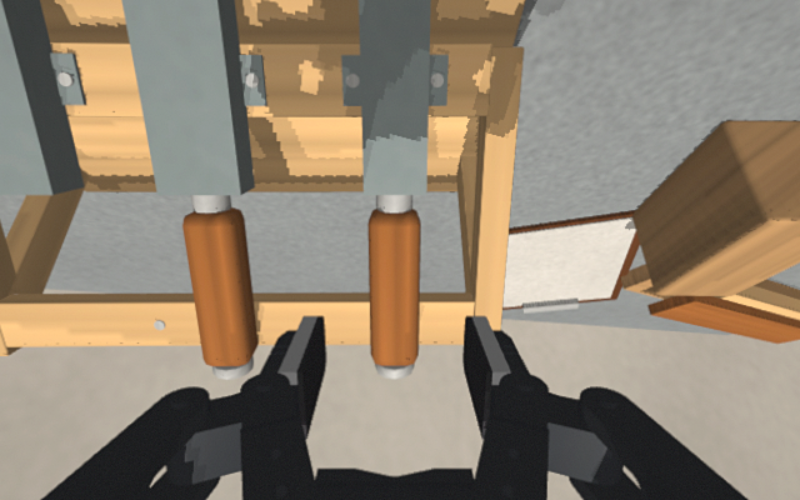

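The narrow chisel is home: its ferrule meets the rim at (395,195-210), level with the middle chisel's. Next is the wide chisel.

```bash
python3 go.py bench 440 0 220 15
```

```text
target [0.44 0.   0.22] now [0.5381 0.1812 0.1637] d [ 0.0538 -0.1577 -0.1336] rv [-0.0231  0.7868 -0.0557] t 9.175
```

In the tool's units: -0.158 m / 0.8 = -0.1975, -0.134 m / 0.8 = -0.1675, 0.787 rad / 1.5708 = 0.501.

```bash
python3 nudge.py '[0.06,-0.0375,0,-0.0625,0,0.0955,0,0.06,0.0125,-0.0625,-0.125,0,0.2228,0,0.06,0.0675,-0.125,-0.1675,-0.0064,0.3183,-0.0191,0.06,0.0675,-0.1975,-0.1675,-0.0146,0.4329,-0.0318,0.06,0.0675,-0.1975,-0.1675,-0.0146,0.501,-0.0357]' >/dev/null; python3 w.py; python3 go.py bench 419.3 -233.5 130 27.2
```

```text
y -14.9 s -3.0 n 130.0 t 9.80 w 0.0603 F [-0.3 -0.9 -0.1] q [-0.18  0.26 -0.29  2.33  1.14  0.39  0.28]
target [ 0.4193 -0.2335  0.13  ] now [0.4898 0.0629 0.1831] d [ 0.1478 -0.2682  0.0436] rv [-0.2446  0.4067 -0.2755] t 9.8
```

In the tool's units: -0.268 m / 0.8 = -0.335, -0.17 m / 0.8 = -0.2125, 0.4067 rad / 1.5708 = 0.2589.

```bash
python3 nudge.py '[0.06,0.0625,-0.0625,-0.0125,-0.0509,0.0955,-0.0509,0.06,0.1125,-0.1375,0,-0.1019,0.191,-0.1146,0.06,0.15,-0.2125,0.025,-0.1557,0.2589,-0.1754,0.06,0.185,-0.335,0.0545,-0.1557,0.2589,-0.1754,0.06,0.185,-0.335,0.0545,-0.1557,0.2589,-0.1754]' >/dev/null; python3 w.py; python3 go.py bench 419.3 -233.5 130 27.2
```

```text
y -151.1 s 65.0 n 159.6 t 10.43 w 0.0599 F [1.4 0.  0.9] q [ 0.43  0.36 -0.5   2.17  0.41  0.59  1.6 ]
target [ 0.4193 -0.2335  0.13  ] now [ 0.4499 -0.0845  0.1559] d [ 0.0881 -0.123   0.0305] rv [-0.093   0.0729 -0.0768] t 10.425
```

In the tool's units: -0.123 m / 0.8 = -0.1538, 0.03 m / 0.8 = 0.0375, -0.093 rad / 1.5708 = -0.0592.

```bash
python3 nudge.py '[0.06,0.11,-0.1538,0.025,-0.0592,0.0465,-0.049,0.06,0.11,-0.1538,0.0375,-0.0592,0.0465,-0.049,0.06,0.11,-0.1538,0.0375,-0.0592,0.0465,-0.049,0.06,0.11,-0.1538,0.0375,-0.0592,0.0465,-0.049]' >/dev/null; python3 w.py; python3 go.py bench 419.3 -233.5 130 27.2
python3 - <<'E'
from h import *
np.save('w5.npy',[cams.calibration('wrist')[k] for k in('eye','attitude')]);im=cams.grab_frame('wrist'); cv2.imwrite('pics/w5.png',im); cv2.imwrite('pics/w5b.png',cv2.resize(cv2.convertScaleAbs(im,alpha=1.4),(800,500)))
E
```

```text
y -292.5 s 127.7 n 185.2 t 10.93 w 0.0600 F [ 0.2 -0.3  0.1] q [ 0.78  0.48 -0.5   2.05  0.36  0.69  2.08]
target [ 0.4193 -0.2335  0.13  ] now [ 0.4175 -0.2357  0.1297] d [-0.0026  0.0011 -0.0003] rv [-0.001   0.0001 -0.008 ] t 10.925
```

View pics/w5b.png

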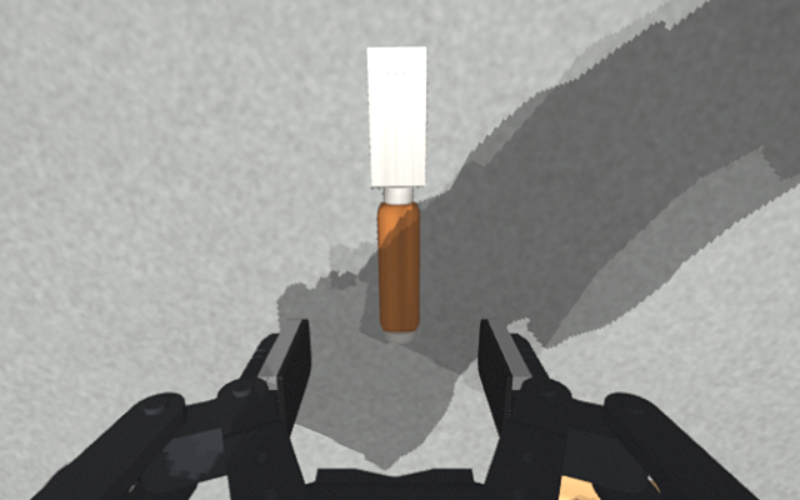

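The wide chisel lies centred between the fingers and nearly parallel to them: edge at (397,47), blade shoulder at (398,187), handle end at (400,331). I'll compute its axis.

```bash
python3 - <<'E'
from h import *
c=cams.calibration('wrist'); c['eye'],c['attitude']=np.load('w5.npy')
for q,z in (((397,47),.014),((398,187),.014),((399,204),.024),((400,331),.024)):
    print(onplane(c,[(np.array(q)+.5)/1.25-.5],np.array([0,0,1.]),np.array([0,0,z])))
E
python3 go.py bench 419.3 -233.5 2 26.7
```

```text
[[ 0.31703425 -0.28563681  0.014     ]]
[[ 0.38450553 -0.25069116  0.014     ]]
[[ 0.39161852 -0.24649891  0.024     ]]
[[ 0.46491689 -0.20842646  0.024     ]]
target [ 0.4193 -0.2335  0.002 ] now [ 0.4183 -0.2337  0.1302] d [-8.000e-04 -1.000e-04  1.282e-01] rv [-0.0013  0.0011  0.0033] t 10.975
```

In the tool's units: 0.125 m / 0.8 = 0.1563, 0.06 m / 0.8 = 0.075, -0.005 rad / 1.5708 = -0.0032.

```bash
python3 nudge.py '[0.06,0,0,0.075,0,0,-0.0032,0.06,0,0,0.1375,0,0,-0.0032,0.06,0,0,0.1563,0,0,-0.0032,0.06,0,0,0.1563,0,0,-0.0032]'; python3 nudge.py '[0.02,0,0,0,0,0,0,0.02,0,0,0,0,0,0,0.02,0,0,0,0,0,0]' 80
```

```text
clock: 11.48
position: [0.4197, -0.2321, 0.0065]
tool_rot: [-3.139, 0.002, -2.663]
force: [-0.0, 0.1, 0.7]
grip_width: 0.0598
finger_force: 0.0
clock: 11.85
position: [0.42, -0.2335, 0.0081]
tool_rot: [-3.136, 0.003, -2.665]
force: [-3.3, 3.2, 21.4]
grip_width: 0.0244
finger_force: 78.1
```

Careful with the scale: shifts go in shares of 0.8 m and turns go in shares of 90 degrees. That gives: -0.2 m / 0.8 = -0.25, -0.18 m / 0.8 = -0.225.

```bash
python3 nudge.py '[0.02,0,0,-0.0125,0,0,0,0.02,0,0,-0.075,0,0,0,0.02,0,0,-0.15,0,0,0,0.02,0,0,-0.225,0,0,0,0.02,0,0,-0.25,0,0,0]';  python3 go.py rack -90 -145 60; python3 go.py rack -90 -80 120
```

```text
clock: 12.48
position: [0.4193, -0.233, 0.2106]
tool_rot: [-3.134, 0.005, -2.665]
force: [-0.2, -1.1, -3.0]
grip_width: 0.0239
finger_force: 79.9
target [0.6518 0.0198 0.234 ] now [ 0.4193 -0.233   0.2106] d [-0.3227  0.1177 -0.0228] rv [ 0.1001 -0.7748  0.2608] t 12.475
target [0.5653 0.0018 0.2304] now [ 0.4193 -0.233   0.2106] d [-0.2376  0.1415 -0.0198] rv [ 0.1001 -0.7748  0.2608] t 12.475
```

In the tool's units: -0.2 m / 0.8 = -0.25, -0.07 m / 0.8 = -0.0875, -0.775 rad / 1.5708 = -0.4934.

```bash
python3 nudge.py '[0.02,-0.0375,0.0375,-0.05,0.0127,-0.0955,0.0318,0.02,-0.075,0.075,-0.0875,0.0255,-0.191,0.0637,0.02,-0.1375,0.125,-0.0875,0.0382,-0.2865,0.0955,0.02,-0.1875,0.175,-0.0875,0.0509,-0.382,0.1273,0.02,-0.25,0.175,-0.0875,0.0637,-0.4934,0.1655]' >/dev/null; python3 w.py;  python3 go.py rack -90 -145 60
```

```text
y -112.4 s -52.8 n 210.6 t 13.10 w 0.0239 F [-0.4 -2.9 -2.4] q [ 0.82  0.08 -0.78  2.31 -0.48  0.21  2.35]
target [0.6518 0.0198 0.234 ] now [ 0.4882 -0.037   0.2752] d [-0.1191  0.0127  0.1317] rv [ 0.0145 -0.1807  0.0721] t 13.1
```

In the tool's units: -0.119 m / 0.8 = -0.1488, -0.1 m / 0.8 = -0.125, -0.18 rad / 1.5708 = -0.1146.

```bash
python3 nudge.py '[0.02,-0.0625,0.0163,0.0375,0.0092,-0.1146,0.0446,0.02,-0.1,0.0163,0.075,0.0092,-0.1146,0.0446,0.02,-0.125,0.0163,0.1,0.0092,-0.1146,0.0446,0.02,-0.1488,0.0163,0.1,0.0092,-0.1146,0.0446]' >/dev/null; python3 w.py;  python3 go.py rack -90 -145 60
```

```text
y -142.9 s -109.6 n 166.7 t 13.60 w 0.0244 F [ 1.  -0.9 -1.8] q [ 0.48  0.17 -0.43  2.21 -0.8   0.16  2.52]
target [0.6518 0.0198 0.234 ] now [ 0.5642 -0.0524  0.2844] d [-0.0403  0.0569  0.1028] rv [-0.0004 -0.1022 -0.1059] t 13.6
```

In the tool's units: 0.06 m / 0.8 = 0.075, 0.04 m / 0.8 = 0.05, 0.05 rad / 1.5708 = 0.0318.

```bash
python3 nudge.py '[0.02,0,0.05,-0.025,0.0955,0.0318,-0.0637,0.02,0,0.075,-0.0375,0.191,0.0318,-0.0637,0.02,0,0.075,-0.0375,0.2228,0,-0.0637,0.02,0,0.075,-0.0375,0.2228,0,-0.0637]' >/dev/null; python3 w.py;  python3 go.py rack -90 -145 60
```

```text
y -90.7 s -88.8 n 180.8 t 14.10 w 0.0238 F [-0.6  1.1 -1.9] q [-0.14  0.09  0.01  2.25  0.14  0.25  1.46]
target [0.6518 0.0198 0.234 ] now [ 0.5295 -0.0063  0.2796] d [-0.0818  0.0126  0.1043] rv [-0.0838 -0.2286 -0.0348] t 14.1
```

In the tool's units: -0.07 m / 0.8 = -0.0875, -0.05 m / 0.8 = -0.0625, -0.22 rad / 1.5708 = -0.1401.

```bash
python3 nudge.py '[0.02,0,0.0125,0,0.0955,0,0,0.02,-0.025,0.0125,0.025,0.1273,-0.0318,0,0.02,-0.0625,0.0125,0.0375,0.1273,-0.0955,0,0.02,-0.0875,0.0125,0.05,0.0955,-0.1401,0]' >/dev/null; python3 w.py;  python3 go.py rack -90 -145 60
```

```text
y -102.0 s -109.0 n 153.7 t 14.60 w 0.0240 F [-0.  -1.  -1.6] q [-0.51  0.15  0.29  2.26  1.09  0.26  0.41]
target [0.6518 0.0198 0.234 ] now [ 0.5645 -0.0105  0.2748] d [-0.0495  0.0357  0.0806] rv [-0.2601 -0.1601 -0.0211] t 14.6
```

Now the wrist is on the right branch. I'll continue to the target orientation.

In the tool's units: 0.08 m / 0.8 = 0.1, 0.06 m / 0.8 = 0.075, -0.26 rad / 1.5708 = -0.1655.

```bash
python3 nudge.py '[0.02,-0.025,0.025,0.025,0,-0.1019,0,0.02,-0.0375,0.045,0.05,-0.0637,-0.1019,-0.0064,0.02,-0.0625,0.045,0.075,-0.1273,-0.1019,-0.0127,0.02,-0.0625,0.045,0.1,-0.1655,-0.1019,-0.0134,0.02,-0.0625,0.045,0.1,-0.1655,-0.1019,-0.0134]' >/dev/null; python3 w.py;  python3 go.py rack -90 -145 60
```

```text
y -95.6 s -139.7 n 77.1 t 15.22 w 0.0242 F [ 0.6 -0.5 -2.8] q [ 0.04  0.32 -0.23  2.21  2.33  0.21 -0.68]
target [0.6518 0.0198 0.234 ] now [0.6374 0.0111 0.2423] d [-0.0059  0.0074  0.0162] rv [-0.1153 -0.0286  0.0196] t 15.225
```

In the tool's units: 0.016 m / 0.8 = 0.02, 0.007 m / 0.8 = 0.0088, -0.115 rad / 1.5708 = -0.0732.

```bash
python3 nudge.py '[0.02,-0.0075,0.0088,0.02,-0.0732,-0.0185,0.0127,0.02,-0.0075,0.0088,0.02,-0.0732,-0.0185,0.0127,0.02,-0.0075,0.0088,0.02,-0.0732,-0.0185,0.0127]' >/dev/null; python3 w.py;  python3 go.py rack -90 -145 -4
```

```text
y -94.0 s -144.1 n 60.8 t 15.60 w 0.0242 F [-0.1 -0.1 -1.8] q [ 0.37  0.4  -0.54  2.17  2.59  0.19 -0.84]
target [0.6961 0.029  0.1887] now [0.6514 0.0156 0.2339] d [-0.001   0.0044  0.0648] rv [-0.006  -0.0009 -0.0047] t 15.6
```

In the tool's units: 0.065 m / 0.8 = 0.0813, 0.04 m / 0.8 = 0.05, -0.005 rad / 1.5708 = -0.0032.

```bash
python3 nudge.py '[0.02,0,0.0055,0.05,-0.0038,0,-0.0032,0.02,0,0.0055,0.0813,-0.0038,0,-0.0032,0.02,0,0.0055,0.0813,-0.0038,0,-0.0032,0.02,0,0.0055,0.0813,-0.0038,0,-0.0032]' >/dev/null; python3 w.py;  python3 go.py rack -90 -120 -4
```

```text
y -85.7 s -144.3 n -4.0 t 16.10 w 0.0236 F [-0.2  0.3 -2.3] q [ 0.3   0.54 -0.51  2.1   2.59  0.27 -0.81]
target [0.6788 0.0254 0.171 ] now [0.6947 0.0331 0.1882] d [ 0.0243 -0.0041  0.    ] rv [ 0.0033 -0.0017  0.0061] t 16.1
```

In the tool's units: 0.024 m / 0.8 = 0.03, -0.0041 m / 0.8 = -0.0051, 0.006 rad / 1.5708 = 0.0038.

```bash
python3 nudge.py '[0.02,0.03,-0.0051,0,0.0019,-0.0006,0.0038,0.02,0.03,-0.0051,0,0.0019,-0.0006,0.0038,0.02,0.03,-0.0051,0,0.0019,-0.0006,0.0038]' >/dev/null; python3 w.py;  python3 go.py rack -90 -85 -4
```

```text
y -90.9 s -121.2 n -4.2 t 16.48 w 0.0238 F [ 0.6  0.5 -2. ] q [ 0.36  0.57 -0.56  2.14  2.64  0.33 -0.83]
target [0.6546 0.0204 0.1463] now [0.68   0.0247 0.1717] d [ 0.0362  0.0008 -0.0002] rv [-0.0002  0.0004 -0.0011] t 16.475
```

In the tool's units: 0.036 m / 0.8 = 0.045, 0.03 m / 0.8 = 0.0375.

```bash
python3 nudge.py '[0.02,0.0125,0.001,0,0,0,0,0.02,0.025,0.001,0,0,0,0,0.02,0.0375,0.001,0,0,0,0,0.02,0.045,0.001,0,0,0,0]' >/dev/null; python3 w.py
```

```text
y -90.0 s -82.9 n -4.7 t 16.98 w 0.0240 F [ 0.6 -1.  -2. ] q [ 0.4   0.61 -0.61  2.21  2.7   0.43 -0.86]
```

No contact forces, and the edge is about 30 mm into the pocket. I'll continue.

In the tool's units: 0.038 m / 0.8 = 0.0475, 0.03 m / 0.8 = 0.0375.

```bash
python3 nudge.py '[0.02,0.0125,0,0,0,0,0,0.02,0.025,0,0,0,0,0,0.02,0.0375,0,0,0,0,0,0.02,0.0475,0,0,0,0,0]' >/dev/null; python3 w.py; python3 nudge.py '[0.02,0.0025,0,0,0,0,0,0.02,0.0038,0,0,0,0,0]' >/dev/null; python3 w.py
```

```text
y -89.9 s -45.2 n -4.7 t 17.48 w 0.0242 F [ 0.4 -0.2 -1.8] q [ 0.44  0.67 -0.65  2.28  2.75  0.53 -0.88]
y -89.8 s -43.1 n -4.7 t 17.73 w 0.0240 F [-0.5 -0.6 -1.2] q [ 0.44  0.67 -0.65  2.28  2.76  0.54 -0.88]
```

In the tool's units: 0.002 m / 0.8 = 0.0025, 0.001 m / 0.8 = 0.0013.

```bash
python3 nudge.py '[0.02,0.0025,0,0,0,0,0,0.02,0.0025,0,0.0013,0,0,0]' >/dev/null; python3 w.py; python3 nudge.py '[0.02,0.0019,0,0.0013,0,0,0,0.02,0.0019,0,0.0013,0,0,0]' >/dev/null; python3 w.py;  python3 nudge.py '[0.02,0.0013,0,0.0013,0,0,0,0.02,0.0013,0,0.0013,0,0,0]' >/dev/null; python3 w.py
```

```text
y -89.9 s -41.0 n -5.6 t 17.98 w 0.0240 F [-0.2  0.3 -2.7] q [ 0.44  0.68 -0.65  2.29  2.76  0.54 -0.89]
y -89.8 s -39.3 n -6.7 t 18.23 w 0.0238 F [ 0.7  0.3 -1.9] q [ 0.44  0.68 -0.65  2.29  2.76  0.55 -0.89]
y -89.8 s -39.0 n -7.4 t 18.48 w 0.0242 F [-7.6  0.1  8.7] q [ 0.44  0.68 -0.65  2.29  2.76  0.55 -0.89]
```

In the tool's units: -0.001 m / 0.8 = -0.0013.

```bash
python3 nudge.py '[0.02,0.0013,0,-0.0013,0,0,0,0.02,0.0013,0,-0.0013,0,0,0]' >/dev/null; python3 w.py; python3 nudge.py '[0.02,0.0013,0,0,0,0,0,0.02,0.0013,0,0,0,0,0]' >/dev/null; python3 w.py
```

```text
y -89.9 s -38.2 n -6.7 t 18.73 w 0.0240 F [3.9 0.3 1.5] q [ 0.44  0.68 -0.65  2.29  2.76  0.55 -0.89]
y -89.9 s -38.2 n -6.8 t 18.98 w 0.0239 F [5.9 0.9 7.3] q [ 0.45  0.68 -0.65  2.29  2.77  0.56 -0.89]
```

In the tool's units: 0.0007 m / 0.8 = 0.0009, -0.0005 m / 0.8 = -0.0006.

```bash
python3 nudge.py '[0.02,-0.0006,0,0.0009,0,0,0,0.02,-0.0006,0,0.0009,0,0,0]' >/dev/null; python3 w.py; python3 nudge.py '[0.03,0,0,0,0,0,0,0.05,0,0,0,0,0,0,0.05,0,0,0,0,0,0]' >/dev/null; python3 w.py;  python3 nudge.py '[0.05,0,0,-0.05,0,0,0,0.05,0,0,-0.0813,0,0,0,0.05,0,0,-0.0813,0,0,0]' >/dev/null; python3 w.py
python3 nudge.py '[0.05,-0.025,0,-0.0625,0,0,0,0.05,-0.025,0.075,-0.075,0,0,0,0.05,-0.025,0.1125,-0.075,0,0,0,0.05,-0.025,0.1125,-0.075,0,0,0,0.05,-0.025,0.1125,-0.075,0,0,0]' >/dev/null; python3 w.py
python3 - <<'E'
from h import *
im=cams.grab_frame('wrist'); cv2.imwrite('pics/w6.png',im); cv2.imwrite('pics/w6b.png',cv2.resize(cv2.convertScaleAbs(im,alpha=1.4),(800,500)))
E
```

```text
y -89.9 s -38.1 n -7.3 t 19.23 w 0.0238 F [0.6 1.2 9. ] q [ 0.44  0.69 -0.65  2.29  2.76  0.56 -0.89]
y -89.8 s -36.6 n -7.3 t 19.60 w 0.0502 F [0.2 0.6 0.3] q [ 0.44  0.69 -0.65  2.29  2.76  0.55 -0.89]
y -90.4 s -37.3 n 58.7 t 19.98 w 0.0502 F [-0.6 -0.3  0.2] q [ 0.52  0.54 -0.71  2.38  2.77  0.49 -0.93]
y 0.8 s -57.6 n 117.4 t 20.60 w 0.0501 F [ 0.6  0.3 -0.2] q [ 0.72  0.53 -1.29  2.43  2.09  0.67 -0.46]
```

View pics/w6b.png

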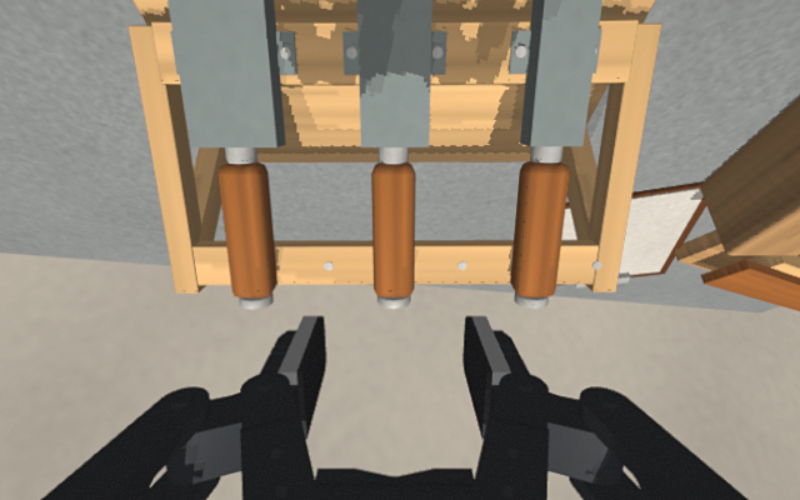

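All three handles line up: each starts at y≈163, its cap ends near 307, and its ferrule is on the rim. Both chisels are home and the gripper is clear, so I'm handing in.

```bash
python3 -c "
from workcell import bot, cams, monitor
print(bot.job_done())"
```

```text
the job is handed in; nothing more can be done
None
```

The narrow chisel is in its own narrow pocket and the wide chisel is in the wide pocket, both edge down. Both were guided in until the shoulder met the rim, and the last picture shows them level with the middle chisel. I handed the job in at about 20.7 s with the gripper clear of everything; the hand-in gave no verdict.

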